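# Draw out the telescopic hand mirror and hold it up

### The arm

A 6-joint arm with a two-finger parallel gripper is mounted at the origin on the work surface. World frame = base frame: x ahead of the robot, y to its left, z up, the work surface at z = 0. Lengths are in m, angles in rad, forces in N, time in s.
With the tool pointing down it reaches from about 0.35 to 0.975 m from the base axis. Payload 4.9 kg.
Tool frame: the origin (TCP) lies at the very end of the fingers, on their centre line; the grasp point (between the pads) lies 19 mm behind it; z points along the fingers, y is the line along which they close (so a half turn about z gives the same grasp; the last joint's range is limited). The gripper opens to 85 mm and grips with 20 to 120 N. Pads are 22 mm wide; open, the fingers measure 114 mm over their backs; the gripper's body (76 mm by 85 mm) begins 54 mm behind the grasp point. The pads swing forward as they close: fully open they stand 13 mm farther back than shut.
Start: joints at [-1.332, 0.053, 1.613, -0, 1.476, -0.119], TCP at [0.219, -0.585, 0.231] pointing down, gripper open.
Joint ranges: [-3.01, 3.01], [-1.01, 2.22], [0.06, 2.58], [-1.02, 4.17], [0.09, 2.62], [-3.14, 3.14]. Speed limits (rad/s): [2.57, 2.57, 3.14, 3.14, 3.14, 3.14].

### API

Orientations are given as a rotation vector (axis times angle).
In Python, from station import get_obs, get_image, finish_job gives the robot as it stands. The module is installed in compiled form; this text tells all that it offers.
- The arm moves only by the tool carry_out, never from a script. Its argument "rows" is a list of rows, each a list of 7 numbers: the turn, a rotation vector about the tool's x, y, z as a fraction of full scale, then the shift along the tool's x, y, z as a fraction of full scale, then the closure, from -1 (fully open) to 1 (shut). A call has 1 to 5 rows; each row is the pose to reach, as a shift and turn from the pose commanded when the call began, along the tool's axes at that moment, turning the shorter way round; what a row does not reach only later rows make up. Full scale, the value 1, is 300 mm for a shift and pi rad for a turn. A row lasts 1/10 s, in which the tool goes at most 50 mm and 8.59 degrees, less where a joint would pass 70% of its speed; a pose out of reach is approached as far as the arm can. A call with a number of a shift or a turn outside -1 to 1 is refused whole. A call with a gripper value outside its range is refused whole. The fingers move at their own pace and stop on an object; "force" is the grip in N (left out, the last holds). Time passes only in rows, so rows that repeat a pose let the fingers close. It gives the time, the measured TCP pose, the force, the opening and the grip force at its end, in the units of the state.
- get_obs(): the state, without advancing time (a new reading comes with each control period).
- get_image(name): name is "scene" or "top"; returns a dict with "img" (480x640x3 uint8, blue, green, red), "mtx" (3x3 intrinsics, pixels), "D" ([k1, k2, p1, p2, k3] as OpenCV has them; the pictures are not rectified), "R" (3x3) and "t" (3): a world point X has camera coordinates R X + t. Camera axes: x right, y down, z forward; pixel columns grow to the right and rows downward; lengths in m; the calibration is good to about 2 mm. A picture is of the moment at which its call begins. There is no depth.
- finish_job(): hands the job in; it is judged then, once.
The state is a dict: "t": time; "q": joint angles; "dq": joint speeds; "effort": joint torques, N m; "tool_pos": TCP position; "tool_rot": TCP orientation; "contact_force": force on the tool from outside, world axes, zero at the start; "wrist_torque": the same for the moment, N m; "opening": finger opening in m; "grip_force": force on a finger pad.
Only numpy, scipy, OpenCV 4.12 (cv2) and the standard library are available. Lean on these libraries where they do the work, as an engineer would, in place of code of your own. Each camera call takes 0.05 s, during which the arm holds its last target. There are 200 camera calls.

### The job

Get the telescopic hand mirror out of the acrylic tower: pull the top tray right out to its stop by its knob, then grip the mirror's handle so that its side button is pressed in and draw it out to its second stop, fully extended, while the head still lies in its rest. Lift the extended mirror straight up and finish while holding it still, about level with the glass up, a hand's breadth above where it lay. Leave the top tray out, the lower trays shut and the other things undisturbed.

Things in the scene. Friction and masses are not known exactly. Their poses are not given: they have to be found in the camera images.
- tower: Clear acrylic three-tier tray unit, 180 mm deep (x), 210 wide (y), 145 high, fixed. Origin: centre of its underside. Its -x axis points out of its front (at x -90 mm), the way the trays pull. Three open-topped trays one above the other under a 4 mm top; each has an aluminium knob on its front at y -45 mm. Top tray: inner floor 102 mm, rim 137 mm above the dresser.
- tray_top (a joint): How far the top tray is pulled out, m: 0 shut (start), 0.135 at its stop. It slides along the tower's -x with about 3.5 N of friction and stays where it is left.
- tray_mid (a joint): The same for the middle tray (starts and stays at 0).
- tray_low (a joint): The same for the lowest tray (starts and stays at 0).
- top_knob (a point): Centre of the head of the top tray's knob, 119 mm above the dresser; axes as the tower's; moves with the tray. Round aluminium head 21 mm across, 14 mm long, its axis along x, on a 9 mm stem; the head spans 20 to 34 mm out from the tray's front. Free air beside it: the nearest thing is the mirror's handle, 93 mm to +y.
- mirror: Loose aluminium hand mirror, about 0.15 kg, lying level in the left (+y) lane of the top tray. Origin: centre of its round head (64 mm across, 10 mm thick), 120 mm above the dresser at the start; +z is the glass face (up); its telescopic handle runs along its -x, the tower's -x. It lifts straight up; with the tray at its stop the head is 13 mm clear of the tower's front.
- mirror_handle (a joint): Extension of the telescopic handle along the mirror's -x, m: 0 shut (start), first stop 0.030, second stop 0.060, the end of its travel. Locked at a stop while the button is out. With the button in it slides with about 2 N of friction, passes the first stop freely and stays where it is; let out between stops, the button clicks in at the next stop reached.
- mirror_button (a joint): Release button, m: 0 out (start), 0.0045 fully in. It moves square into the handle's +y side; the catch is free above about 0.0035. Spring 3.5 N at the start of the press, 6.7 N fully in.
- handle_grip (a point): On the handle's centre line at the middle of the button, 27 mm out from the tray's front, 26 mm from the handle's free end; axes as the mirror's; moves with the handle. Flat-sided sleeve 18 mm wide (y), 18 mm high, 103 mm long. The button, 14 mm long, 10 mm high, stands 4 mm proud of the +y flat, so a grip across y here presses it in. Starts 120 mm above the dresser, free air beside and below.
- tray_floor (a point): On the inner floor of the top tray's right (-y) lane; it moves with the tray.
- compact: Round powder compact, 56 mm across, 14 mm high, loose on the top tray's floor in the right (-y) lane, riding along with the tray. Origin: centre of its underside.
- brush_holder: Bystander: pink silicone brush holder, 72 mm across, 95 mm high, with brushes up to 185 mm. Origin: centre of its underside.
- jar: Bystander: brown glass jar with a lid, 62 mm across, 58 mm high. Origin: centre of its underside.
- trinket_dish: Bystander: porcelain trinket dish, 100 mm across, 20 mm high. Origin: centre of its underside.
- perfume: Bystander: perfume bottle, 30 x 55 x 102 mm. Origin: centre of its underside.
- lipstick: Bystander: upright lipstick, 20 x 20 x 71 mm. Origin: centre of its underside.
- hairbrush: Bystander: wooden hairbrush lying along its x, 195 mm long, 60 mm wide, 28 mm high. Origin: on the dresser, near its middle.
- mirror_rest (a point): The rest under the mirror's head, moves with the tray, axes as the tower's. 1.5 mm in front of the head stands a divider with a 16 mm wide slot for the 10 mm neck, so the head stays behind when the handle is drawn out along -x. The handle leaves the tray through a 26 mm wide notch in the tray's front; slot and notch are open at the top.
Things that resemble listed ones, but are neither listed nor needed, are in the scene too. What is meant by the mirror is not turquoise, and is the smaller of those in its own colour.

How it is judged:
By the outcome, as a careful person would: the job done as asked, in the order asked, and still so for the second after the job is handed in, while the arm keeps its last pose, push and grip.
It also fails if it takes over 48 s, if anything falls off the work surface, if the arm or the gripper's body presses on something with over 40 N, if the wrist force passes 120 N, or if a joint passes its speed limit or range.

## Working session

There is one attempt and no reset: what is moved stays moved. The work goes in short steps, Python scripts to look and compute and a tool call to move; the robot and the scene stay as the last step left them, time stands still between calls to the robot, and variables do not carry over. Pictures are saved under pics/ and viewed, at most 10 in all, crops included, and the job is handed in when it is done.

Besides the shell and the picture viewer there is one more tool, called after "Request:" by a JSON object that holds its "name" and its "arguments", one argument or row to a line. carry_out: Moves the arm, as the interface text tells. Shift numbers are shares of 300 mm and turn numbers shares of pi rad, none past 1 either way. Its arguments: {"type":"object","properties":{"rows":{"type":"array"},"force":{"type":"number"}},"required":["rows"]}

```bash
mkdir -p pics; python3 - <<'E'
from station import *
import cv2,pickle
for n in("scene","top"):
    d=get_image(n); cv2.imwrite(f"pics/{n}0.png",d["img"]); pickle.dump(d,open(n+".pkl","wb"))
    print(n,d["mtx"].tolist(),d["D"],d["R"].tolist(),d["t"])
o=get_obs();print(o)
E
```

```text
scene [[462.762062751523, 0.0, 320.18079049607974], [0.0, 462.762062751523, 231.14985351057925], [0.0, 0.0, 1.0]] [0.02951691 0.         0.         0.         0.        ] [[0.4670653529190989, 0.8840756434222156, 0.01613111310955783], [0.4774050720777716, -0.23677786430022524, -0.8461800282043072], [-0.7442676623748847, 0.40292244872310085, -0.5326529330230004]] [-0.23230409 -0.20345042  1.67042712]
top [[540.7035044060997, 0.0, 313.83022048414745], [0.0, 540.7035044060997, 242.29970660469297], [0.0, 0.0, 1.0]] [-0.06648379  0.          0.          0.          0.        ] [[0.011531945984074513, -0.9999187508860146, 0.0054319286052836565], [-0.9840188731342651, -0.012313569499215693, -0.17763792759925878], [0.17769038110542712, -0.0032966092793193917, -0.9840809218910138]] [-0.04589256  0.59388356  1.31102544]
{'t': 0.1, 'q': array([-1.33201555e+00,  5.33095348e-02,  1.61414572e+00, -1.06408415e-05,
        1.47599830e+00, -1.18989590e-01]), 'dq': array([ 0.00028127, -0.00227563, -0.00395464,  0.00080748, -0.00104245,
        0.00089152]), 'effort': array([ 1.30664233e-03, -3.94903672e+01, -3.71363461e+01, -4.93066511e-05,
        3.93007620e-03, -1.25719663e-05]), 'tool_pos': array([ 0.21873726, -0.58487686,  0.23018092]), 'tool_rot': array([-3.08963362e+00, -5.58663084e-01,  1.91470982e-04]), 'contact_force': array([-0.55443053, -0.10737655, -0.26827676]), 'wrist_torque': array([-0.01227019, -0.01646266, -0.03322343]), 'grip_force': 0.0, 'opening': 0.08517074540707573}
```

View pics/scene0.png

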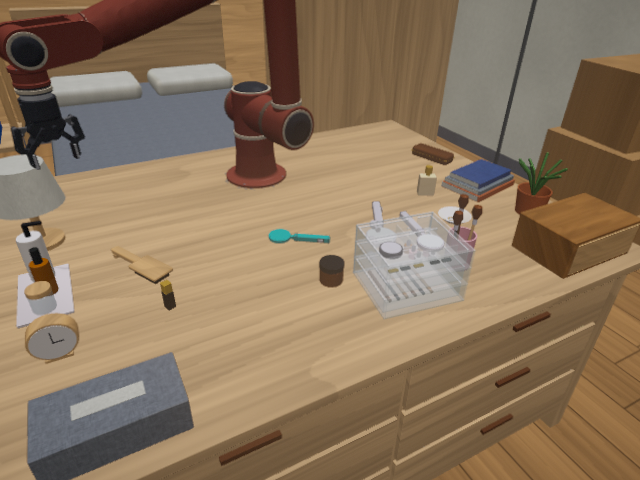

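View pics/top0.png

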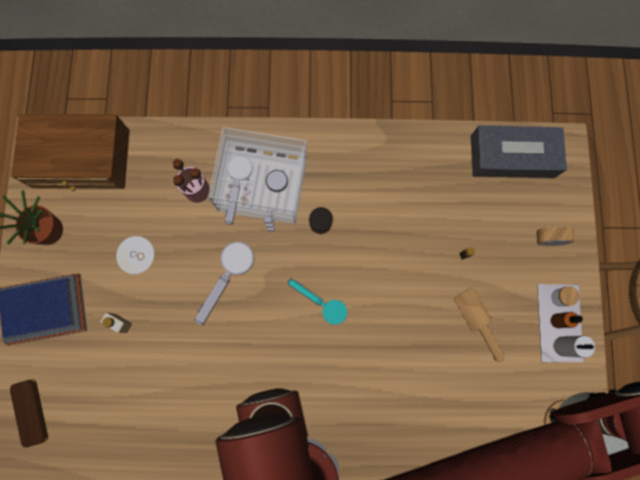

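The mirror candidates in the top view are:
- Silver, in the tower: head (240,168), handle end (231,220).
- Silver, on the dresser: head (237,258). It looks larger.
- Turquoise: (335,312).

The one in the tower fits, as it is the smaller silver one and lies in the tray. I'll confirm that with a crop.

```bash
python3 - <<'E'
import cv2,numpy as np
a=cv2.imread("pics/top0.png")[115:275,185:335]
b=cv2.imread("pics/scene0.png")[185:325,340:490]
a=cv2.resize(a,None,fx=3.7,fy=3.7,interpolation=2)[:,:400*2]
cv2.imwrite("pics/c1.png",a)
cv2.imwrite("pics/c2.png",cv2.resize(b,None,fx=4.2,fy=4.2,interpolation=2))
E
```

```text
(no output)
```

View pics/c1.png

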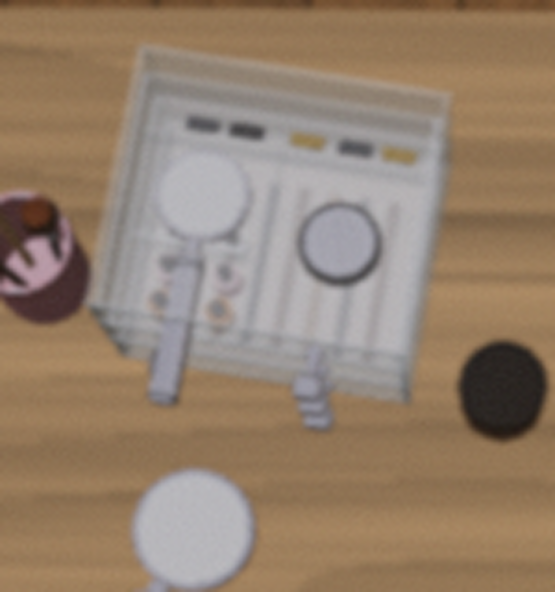

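View pics/c2.png

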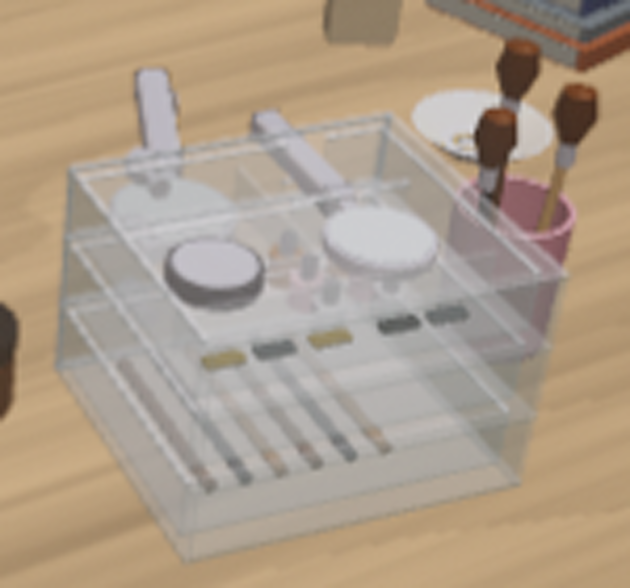

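```bash
cat > h.py <<'E'
import cv2,numpy as np,pickle
from scipy.optimize import least_squares
def proj(d,P):
    return cv2.projectPoints(np.float64(P).reshape(-1,1,3),cv2.Rodrigues(d["R"])[0],np.float64(d["t"]),d["mtx"],d["D"])[0].reshape(-1,2)
def onplane(d,uv,z):
    n=cv2.undistortPoints(np.float64(uv).reshape(-1,1,2),d["mtx"],d["D"]).reshape(-1,2)
    r=np.c_[n,np.ones(len(n))]@d["R"]; c=-d["R"].T@d["t"]
    return c+r*((z-c[2])/r[:,2])[:,None]
E
python3 - <<'E'
from h import *
T,S=[pickle.load(open(n+".pkl","rb")) for n in("top","scene")]
ct=lambda p:(np.array(p)+.5)/3.7-.5+[185,115]
cs=lambda p:(np.array(p)+.5)/4.2-.5+[340,185]
# tower frame pts
A=[[90,105,145],[90,-105,145],[-90,105,145],[-90,105,0],[-90,-105,0],[-117,-45,119]]
ua=ct([[140,47],[450,93],[95,305],[125,352],[408,402],[307,386]])
B=[[-90,105,145],[-90,-105,145],[90,105,145],[90,105,0],[90,-105,0]]
ub=cs([[388,117],[72,170],[565,272],[518,485],[188,560]])
def W(p,P):
    c,s=np.cos(p[2]),np.sin(p[2]);P=np.array(P)/1000
    return np.c_[p[0]+c*P[:,0]-s*P[:,1],p[1]+s*P[:,0]+c*P[:,1],P[:,2]]
f=lambda p:np.r_[proj(T,W(p,A))-ua,proj(S,W(p,B))-ub].ravel()
r=least_squares(f,[.8,.1,-.15],loss='soft_l1');p=r.x
print(p,np.degrees(p[2]));print(f(p).reshape(-1,2).round(1).tolist())
ht=onplane(T,ct([[204,196]]),.125);hs=onplane(S,cs([[380,238]]),.125)
et=onplane(T,ct([[165,397]]),.129);es=onplane(S,cs([[267,117]]),.129);kt=onplane(T,ct([[307,386]]),.119)
print("head",ht,hs,"end",et,es,"knob",kt,"fit",W(p,[[-117,-45,119],[-117,48,120],[-143,48,120]]))
d=ht[0]-et[0];print("mirror yaw",np.degrees(np.arctan2(d[1],d[0])))
q=ht[0]-[p[0],p[1],0];c,s=np.cos(p[2]),np.sin(p[2]);print("head in tower",c*q[0]+s*q[1],-s*q[0]+c*q[1])
# bystanders near: mirror2, jar, holder
print(onplane(T,[[237,258],[213,290],[200,320]],.01))
print(onplane(T,[[320,220]],.058),onplane(T,[[195,185]],.095))
E
```

```text
[ 0.75933832  0.10004991 -0.14857708] -8.512839699736258
[[-0.5, -0.8], [0.0, -0.4], [-2.8, -0.5], [-0.7, 1.0], [0.8, -0.1], [0.4, 0.6], [0.1, -1.2], [-1.4, -0.5], [0.7, 0.4], [0.1, -0.0], [-1.3, 1.2]]
head [[0.76541585 0.14536975 0.125     ]] [[0.76999438 0.14592408 0.125     ]] end [[0.62783772 0.165048   0.129     ]] [[0.63643112 0.166422   0.129     ]] knob [[0.63849684 0.07393147 0.119     ]] fit [[0.63696594 0.07286532 0.119     ]
 [0.65073283 0.16484071 0.12      ]
 [0.62501928 0.16868952 0.12      ]]
mirror yaw -8.139991744032073
head in tower -0.0006981674801547957 0.0457201970186984
[[0.5583577  0.15980522 0.01      ]
 [0.47448595 0.21862068 0.01      ]
 [0.39752013 0.24865564 0.01      ]]
[[ 0.65114935 -0.05370539  0.058     ]] [[0.72867785 0.26007766 0.095     ]]
```

The crop confirms it. The head in the tray spans about 90 px against 120 px for the silver mirror on the dresser, so the one in the tower is the mirror meant. The fit puts the knob at about (0.638, 0.0735) and the tower yaw at -8.5°.

```bash
cat >> h.py <<'E'
from scipy.spatial.transform import Rotation as Ro
from station import get_obs,get_image
YAW=np.radians(-8.4)
RT=np.array([[np.cos(YAW),np.sin(YAW),0],[np.sin(YAW),-np.cos(YAW),0],[0,0,-1]])  # tool x=tower x, y=-tower y, z down
def goal(pos):
    o=get_obs();R=Ro.from_rotvec(o["tool_rot"])
    t=(R.inv()*Ro.from_matrix(RT)).as_rotvec()/np.pi
    s=R.inv().apply(np.array(pos)-o["tool_pos"])/.3
    print("turn",t.round(4),"shift",s.round(4),"t",o["t"],"op",o["opening"],"F",o["contact_force"].round(1),"q",o["q"].round(2))
E
python3 -c "
from h import *
goal([.638,.0735,.2])"
```

```text
turn [-6.000e-04  1.000e-04  1.605e-01] shift [ 2.0775 -1.566   0.1039] t 0.1 op 0.08517074540707573 F [-0.6 -0.1 -0.3] q [-1.33  0.05  1.61 -0.    1.48 -0.12]
```

Request:
{"name": "carry_out", "arguments": {
  "rows": [
    [0, 0, 0.16, 0.66, -0.5, 0, -1],
    [0, 0, 0.16, 0.66, -0.5, 0, -1],
    [0, 0, 0.16, 0.66, -0.5, 0, -1],
    [0, 0, 0.16, 0.66, -0.5, 0, -1],
    [0, 0, 0.16, 0.66, -0.5, 0, -1]
  ]
}}

```text
t: 0.6
tool_pos: [0.3523, -0.3736, 0.2308]
tool_rot: [-3.133, 0.23, 0.0]
contact_force: [1.4, -1.0, -0.0]
opening: 0.0854
grip_force: 0.0
```

```bash
python3 -c "
from h import *
goal([.638,.0735,.2])"
```

```text
turn [-0.0002  0.0001  0.0001] shift [ 0.7248 -1.6131  0.1033] t 0.6 op 0.0854452932566109 F [ 1.4 -1.  -0. ] q [-0.96 -0.22  1.87  0.    1.49  0.76]
```

Request:
{"name": "carry_out", "arguments": {
  "rows": [
    [0, 0, 0, 0.36, -0.8, 0, -1],
    [0, 0, 0, 0.36, -0.8, 0, -1],
    [0, 0, 0, 0.36, -0.8, 0, -1],
    [0, 0, 0, 0.36, -0.8, 0, -1],
    [0, 0, 0, 0.36, -0.8, 0, -1]
  ]
}}

```text
t: 1.1
tool_pos: [0.4867, -0.1627, 0.231]
tool_rot: [3.133, -0.227, -0.0]
contact_force: [1.3, -0.8, 0.5]
opening: 0.0854
grip_force: 0.0
```

Request:
{"name": "carry_out", "arguments": {
  "rows": [
    [0, 0, 0, 0.3, -0.7, 0, -1],
    [0, 0, 0, 0.3, -0.7, 0, -1],
    [0, 0, 0, 0.3, -0.7, 0, -1],
    [0, 0, 0, 0.3, -0.7, 0, -1],
    [0, 0, 0, 0.3, -0.7, 0, -1]
  ]
}}

```text
t: 1.6
tool_pos: [0.6064, 0.0333, 0.2306]
tool_rot: [-3.133, 0.223, 0.001]
contact_force: [0.6, -0.2, 0.6]
opening: 0.0855
grip_force: 0.0
```

```bash
python3 -c "
from h import *
goal([.638,.0735,.2])"
```

```text
turn [-0.0002  0.0003  0.0014] shift [ 0.0855 -0.1474  0.1019] t 1.6 op 0.08549699300031478 F [ 0.6 -0.2  0.6] q [-0.07  0.01  1.66  0.    1.47  1.64]
```

Request:
{"name": "carry_out", "arguments": {
  "rows": [
    [0, 0, 0, 0.085, -0.147, 0.1, -1],
    [0, 0, 0, 0.085, -0.147, 0.1, -1],
    [0, 0, 0, 0.085, -0.147, 0.1, -0.2],
    [0, 0, 0, 0.085, -0.147, 0.1, -0.2],
    [0, 0, 0, 0.085, -0.147, 0.1, -0.2]
  ]
}}

```text
t: 2.1
tool_pos: [0.6372, 0.0688, 0.2026]
tool_rot: [3.133, -0.23, 0.003]
contact_force: [-0.6, 0.5, -0.2]
opening: 0.0515
grip_force: 0.0
```

```bash
python3 - <<'E'
from h import *
goal([.638,.0735,.1])
a=get_image("top")["img"];b=get_image("scene")["img"]
A=cv2.resize(a[130:270,190:320],None,fx=3,fy=3,interpolation=2);B=cv2.resize(b[140:280,340:470],None,fx=3,fy=3,interpolation=2)
cv2.imwrite("pics/k1.png",np.hstack([A,B]))
E
```

```text
turn [ 0.     -0.0005  0.0001] shift [-3.000e-04 -1.580e-02  3.418e-01] t 2.1 op 0.05150906642521524 F [-0.6  0.5 -0.2] q [-0.01  0.11  1.6  -0.    1.43  1.71]
```

View pics/k1.png

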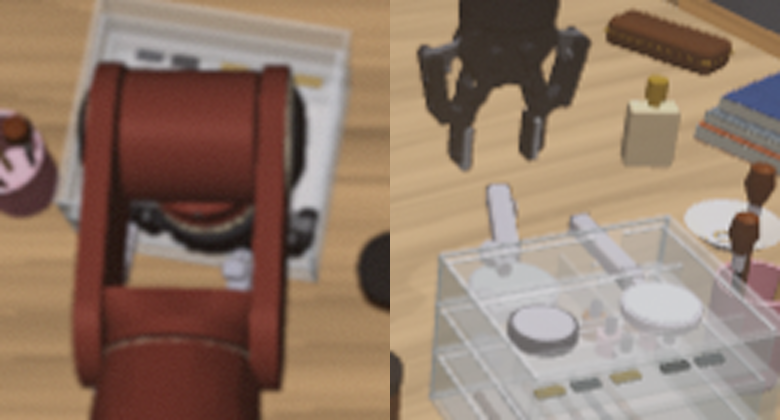

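Composite picture: the fingers hang open in front of the tower, at about (500,140) in the scene half. The top half shows the knob at (238,268) beside the gripper, in line with the fit. Now I'll lower onto the knob.

Request:
{"name": "carry_out", "arguments": {
  "rows": [
    [0, 0, 0, 0, 0, 0.12, -0.2],
    [0, 0, 0, 0, 0, 0.2, -0.2],
    [0, 0, 0, 0, 0, 0.27, -0.2],
    [0, 0, 0, 0, 0, 0.335, -0.2],
    [0, 0, 0, 0, 0, 0.335, -0.2]
  ]
}}

```text
t: 2.7
tool_pos: [0.6349, 0.0692, 0.0979]
tool_rot: [3.133, -0.229, -0.009]
contact_force: [-0.6, 0.5, -0.5]
opening: 0.0515
grip_force: 0.0
```

Request:
{"name": "carry_out", "arguments": {
  "rows": [
    [0, 0, 0, 0, 0, 0, 1],
    [0, 0, 0, 0, 0, 0, 1],
    [0, 0, 0, 0, 0, 0, 1],
    [0, 0, 0, 0, 0, 0, 1],
    [0, 0, 0, 0, 0, 0, 1]
  ],
  "force": 40
}}

```text
t: 3.2
tool_pos: [0.6387, 0.0728, 0.1033]
tool_rot: [-3.128, 0.227, -0.006]
contact_force: [0.5, 8.7, 0.2]
opening: 0.0193
grip_force: 39.0
```

```bash
python3 -c "
from h import *
goal([.638,.0735,.1])"
```

```text
turn [-0.0019 -0.0012  0.0006] shift [-0.0026 -0.0021  0.0109] t 3.2 op 0.019318865850888406 F [0.5 8.7 0.2] q [-0.    0.2   1.68  0.01  1.26  1.71]
```

Request:
{"name": "carry_out", "arguments": {
  "rows": [
    [0, 0, 0, -0.03, 0, 0, 1],
    [0, 0, 0, -0.08, 0, 0, 1],
    [0, 0, 0, -0.14, 0, 0, 1],
    [0, 0, 0, -0.2, 0, 0, 1],
    [0, 0, 0, -0.25, 0, 0, 1]
  ]
}}

```text
t: 3.7
tool_pos: [0.5651, 0.0842, 0.1033]
tool_rot: [-3.126, 0.227, -0.012]
contact_force: [6.4, 11.9, -4.2]
opening: 0.0195
grip_force: 39.8
```

Request:
{"name": "carry_out", "arguments": {
  "rows": [
    [0, 0, 0, -0.05, 0, 0, 1],
    [0, 0, 0, -0.1, 0, 0, 1],
    [0, 0, 0, -0.14, 0, 0, 1],
    [0, 0, 0, -0.17, 0, 0, 1],
    [0, 0, 0, -0.19, 0, 0, 1]
  ]
}}

```text
t: 4.2
tool_pos: [0.5087, 0.093, 0.1033]
tool_rot: [-3.124, 0.227, -0.012]
contact_force: [6.4, 14.5, -3.9]
opening: 0.0196
grip_force: 39.8
```

Request:
{"name": "carry_out", "arguments": {
  "rows": [
    [0, 0, 0, -0.01, 0, 0, 1],
    [0, 0, 0, -0.02, 0, 0, 1],
    [0, 0, 0, -0.02, 0, 0, 1]
  ]
}}

```text
t: 4.5
tool_pos: [0.5053, 0.0935, 0.1034]
tool_rot: [-3.124, 0.227, -0.022]
contact_force: [13.8, 13.8, -10.0]
opening: 0.0195
grip_force: 39.9
```

```bash
python3 -c "
from h import *
goal([.638-.1336,.0735+.0197,.1])"
```

```text
turn [-0.0034 -0.0043  0.0004] shift [-0.003   0.0015  0.0113] t 4.5 op 0.019469334818026336 F [ 13.8  13.8 -10. ] q [ 0.03 -0.11  1.99  0.01  1.24  1.75]
```

The tool moved 0.135 m and the pull force rose at the end, so the tray is at its stop. Releasing and rising.

Request:
{"name": "carry_out", "arguments": {
  "rows": [
    [0, 0, 0, 0.015, 0, 0, -0.2],
    [0, 0, 0, 0.015, 0, 0, -0.2],
    [0, 0, 0, 0.015, 0, 0, -0.2],
    [0, 0, 0, 0.015, 0, -0.1, -0.2],
    [0, 0, 0, 0.015, 0, -0.25, -0.2]
  ],
  "force": 40
}}

```text
t: 5.0
tool_pos: [0.5025, 0.0888, 0.1734]
tool_rot: [3.132, -0.228, -0.012]
contact_force: [0.5, 0.6, 0.6]
opening: 0.0512
grip_force: 0.0
```

```bash
python3 - <<'E'
from h import *
goal([.5185,.1855,.175])
d=get_image("top");a=d["img"];b=get_image("scene")["img"]
A=cv2.resize(a[130:270,190:320],None,fx=3,fy=3,interpolation=2);B=cv2.resize(b[140:280,330:460],None,fx=3,fy=3,interpolation=2)
cv2.imwrite("pics/k2.png",np.hstack([A,B]))
E
```

```text
turn [0.0005 0.0023 0.0004] shift [ 0.006  -0.3266 -0.0058] t 5.0 op 0.05117346629325957 F [0.5 0.6 0.6] q [ 0.03 -0.18  1.93 -0.    1.4   1.75]
```

View pics/k2.png

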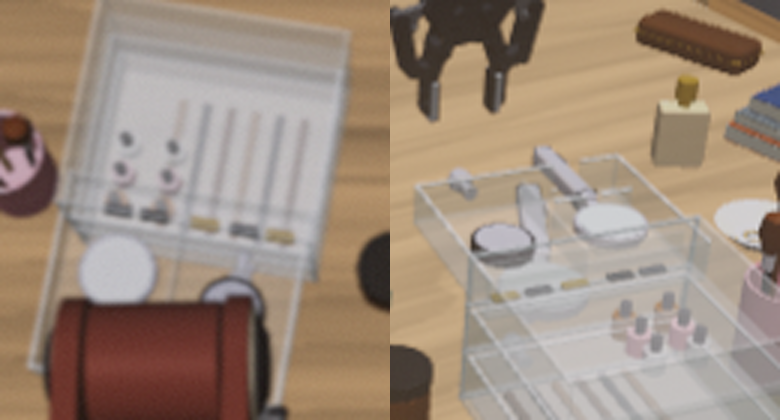

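The tray is fully out with the compact still in its right lane. The mirror head shows at (117,270) in the top half, which is full-frame (228.5,219.5). I'll cross-check the grip point from that.

```bash
python3 - <<'E'
from h import *
T,S=[pickle.load(open(n+".pkl","rb")) for n in("top","scene")]
h=onplane(T,[[190+117.5/3-.33,130+270.5/3-.33]],.125)[0]
h2=onplane(S,[[330+(611-390)/3-.33,140+223/3-.33]],.125)[0]
e=onplane(S,[[330+(543-390)/3-.33,140+152/3-.33]],.129)[0]
for y in(-8.4,-8.8):
    y=np.radians(y);u=np.array([np.cos(y),np.sin(y),0]);print(h,h2,e,h-.117*u,h2-.117*u,e+.026*u)
E
```

```text
[0.63386107 0.16683375 0.125     ] [0.63757389 0.16659278 0.125     ] [0.50659807 0.184705   0.129     ] [0.51811621 0.18392546 0.125     ] [0.52182903 0.1836845  0.125     ] [0.53231915 0.18090684 0.129     ]
[0.63386107 0.16683375 0.125     ] [0.63757389 0.16659278 0.125     ] [0.50659807 0.184705   0.129     ] [0.51823835 0.18473309 0.125     ] [0.52195117 0.18449212 0.125     ] [0.532292   0.18072737 0.129     ]
```

Request:
{"name": "carry_out", "arguments": {
  "rows": [
    [0, 0, 0, 0.003, -0.1, 0, -0.2],
    [0, 0, 0, 0.006, -0.22, 0, -0.2],
    [0, 0, 0, 0.01, -0.326, 0, -0.2],
    [0, 0, 0, 0.01, -0.326, 0, -0.2],
    [0, 0, 0, 0.01, -0.326, 0, -0.2]
  ]
}}

```text
t: 5.6
tool_pos: [0.522, 0.1856, 0.1757]
tool_rot: [3.133, -0.226, -0.0]
contact_force: [-0.6, -0.3, 0.6]
opening: 0.0512
grip_force: 0.0
```

```bash
python3 - <<'E'
from h import *
goal([.5195,.185,.101])
E
```

```text
turn [0.0002 0.     0.0009] shift [-0.008   0.0031  0.2491] t 5.6 op 0.05121694255787988 F [-0.6 -0.3  0.6] q [ 0.21 -0.08  1.83 -0.    1.38  1.92]
```

Request:
{"name": "carry_out", "arguments": {
  "rows": [
    [0, 0, 0, -0.005, 0.002, 0.1, -0.2],
    [0, 0, 0, -0.005, 0.002, 0.18, -0.2],
    [0, 0, 0, -0.005, 0.002, 0.249, -0.2],
    [0, 0, 0, -0.005, 0.002, 0.249, -0.2],
    [0, 0, 0, -0.005, 0.002, 0.249, -0.2]
  ]
}}

```text
t: 6.1
tool_pos: [0.5205, 0.1843, 0.1013]
tool_rot: [3.133, -0.229, -0.001]
contact_force: [1.0, -0.6, 0.7]
opening: 0.0514
grip_force: 0.0
```

Request:
{"name": "carry_out", "arguments": {
  "rows": [
    [0, 0, 0, 0, 0, 0, 1],
    [0, 0, 0, 0, 0, 0, 1],
    [0, 0, 0, 0, 0, 0, 1],
    [0, 0, 0, 0, 0, 0, 1],
    [0, 0, 0, 0, 0, 0, 1]
  ],
  "force": 60
}}

```text
t: 6.6
tool_pos: [0.5218, 0.1854, 0.103]
tool_rot: [-3.133, 0.227, -0.004]
contact_force: [-1.5, -0.3, 7.2]
opening: 0.0171
grip_force: 59.9
```

```bash
python3 - <<'E'
from h import *
goal([.5195,.185,.101]);print(get_obs()["tool_pos"])
E
```

```text
turn [-0.0002 -0.0009  0.0006] shift [-0.0073  0.0024  0.0067] t 6.6 op 0.017051757887316582 F [-1.5 -0.3  7.2] q [ 0.21 -0.    1.89 -0.    1.25  1.92]
[0.52176735 0.18540772 0.10301532]
```

Request:
{"name": "carry_out", "arguments": {
  "rows": [
    [0, 0, 0, -0.015, 0, 0, 1],
    [0, 0, 0, -0.035, 0, 0, 1],
    [0, 0, 0, -0.055, 0, 0, 1],
    [0, 0, 0, -0.075, 0, 0, 1],
    [0, 0, 0, -0.09, 0, 0, 1]
  ]
}}

```text
t: 7.1
tool_pos: [0.4957, 0.1893, 0.1028]
tool_rot: [-3.132, 0.227, -0.01]
contact_force: [5.3, -1.2, 2.4]
opening: 0.0168
grip_force: 59.6
```

```bash
python3 - <<'E'
from h import *
p=get_obs()["tool_pos"]-[.5218,.1854,.103]
print(p,np.hypot(*p[:2]))
E
```

```text
[-0.02607693  0.0039095  -0.00024541] 0.026368364086288117
```

Request:
{"name": "carry_out", "arguments": {
  "rows": [
    [0, 0, 0, -0.02, 0, 0, 1],
    [0, 0, 0, -0.045, 0, 0, 1],
    [0, 0, 0, -0.07, 0, 0, 1],
    [0, 0, 0, -0.095, 0, 0, 1],
    [0, 0, 0, -0.11, 0, 0, 1]
  ]
}}

```text
t: 7.6
tool_pos: [0.461, 0.1941, 0.1013]
tool_rot: [-3.133, 0.227, -0.002]
contact_force: [1.5, 0.3, 2.0]
opening: 0.0168
grip_force: 59.5
```

Request:
{"name": "carry_out", "arguments": {
  "rows": [
    [0, 0, 0, -0.006, 0, 0, 1],
    [0, 0, 0, -0.012, 0, 0, 1],
    [0, 0, 0, -0.012, 0, 0, 1]
  ]
}}

```text
t: 7.9
tool_pos: [0.4591, 0.1944, 0.1018]
tool_rot: [-3.133, 0.227, -0.007]
contact_force: [6.5, -0.4, 1.1]
opening: 0.017
grip_force: 59.2
```

```bash
python3 - <<'E'
from h import *
p=get_obs()["tool_pos"]-[.5218,.1854,.103]
print(p,np.hypot(*p[:2]))
E
```

```text
[-0.06265937  0.00902551 -0.00123559] 0.06330605607908064
```

Request:
{"name": "carry_out", "arguments": {
  "rows": [
    [0, 0, 0, -0.007, 0, 0, 1],
    [0, 0, 0, -0.013, 0, 0, 1],
    [0, 0, 0, -0.013, 0, 0, 1]
  ]
}}

```text
t: 8.2
tool_pos: [0.4589, 0.1946, 0.103]
tool_rot: [-3.132, 0.228, -0.021]
contact_force: [19.8, -1.6, -4.1]
opening: 0.017
grip_force: 58.6
```

```bash
python3 - <<'E'
from h import *
o=get_obs();p=o["tool_pos"]-[.5218,.1854,.103]
print(p,np.hypot(*p[:2]),o["contact_force"])
d=get_image("top");a=d["img"];b=get_image("scene")["img"]
A=cv2.resize(a[150:290,180:310],None,fx=3,fy=3,interpolation=2);B=cv2.resize(b[120:260,310:440],None,fx=3,fy=3,interpolation=2)
cv2.imwrite("pics/k3.png",np.hstack([A,B]))
E
```

```text
[-6.29355618e-02  9.19101721e-03 -4.67512001e-05] 0.0636031425305044 [19.80865064 -1.56710032 -4.10169542]
```

View pics/k3.png

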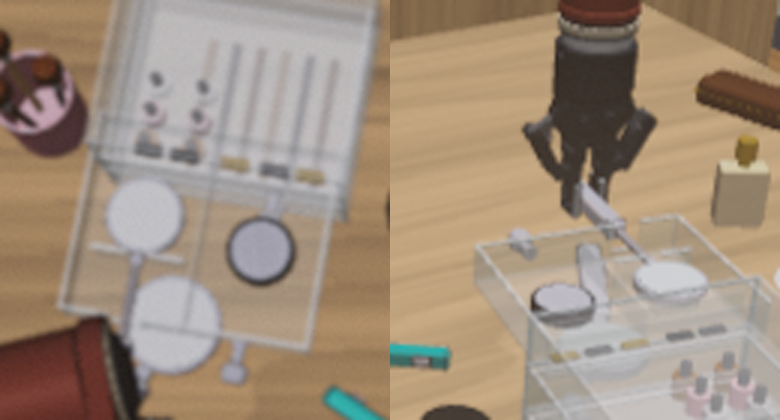

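The picture shows the telescoped rod extended, with the head still behind its divider at (145,215) in the top half. The force rose to 20 N with no further travel, which is the second stop. I'll relax the pull, firm up the grip and lift straight up.

Request:
{"name": "carry_out", "arguments": {
  "rows": [
    [0, 0, 0, 0.006, 0, 0, 1],
    [0, 0, 0, 0.014, 0, 0, 1],
    [0, 0, 0, 0.014, 0, 0, 1],
    [0, 0, 0, 0.014, 0, -0.01, 1],
    [0, 0, 0, 0.014, 0, -0.02, 1]
  ],
  "force": 90
}}

```text
t: 8.8
tool_pos: [0.4589, 0.194, 0.1067]
tool_rot: [3.133, -0.228, 0.004]
contact_force: [12.6, -1.0, -6.5]
opening: 0.0166
grip_force: 91.2
```

Request:
{"name": "carry_out", "arguments": {
  "rows": [
    [0, 0, 0, 0, 0, -0.02, 1],
    [0, 0, 0, 0, 0, -0.045, 1],
    [0, 0, 0, 0, 0, -0.07, 1],
    [0, 0, 0, 0, 0, -0.1, 1],
    [0, 0, 0, 0, 0, -0.13, 1]
  ]
}}

```text
t: 9.3
tool_pos: [0.4608, 0.193, 0.145]
tool_rot: [3.132, -0.229, 0.012]
contact_force: [24.8, -2.9, -14.6]
opening: 0.0165
grip_force: 88.9
```

Request:
{"name": "carry_out", "arguments": {
  "rows": [
    [0, 0, 0, 0, 0, -0.03, 1],
    [0, 0, 0, 0, 0, -0.07, 1],
    [0, 0, 0, 0, 0, -0.11, 1],
    [0, 0, 0, 0, 0, -0.15, 1],
    [0, 0, 0, 0, 0, -0.18, 1]
  ]
}}

```text
t: 9.8
tool_pos: [0.457, 0.1945, 0.2002]
tool_rot: [3.133, -0.227, -0.004]
contact_force: [0.6, -0.7, -1.5]
opening: 0.0161
grip_force: 90.6
```

Request:
{"name": "carry_out", "arguments": {
  "rows": [
    [0, 0, 0, 0, 0, -0.01, 1],
    [0, 0, 0, 0, 0, -0.01, 1],
    [0, 0, 0, 0, 0, -0.01, 1],
    [0, 0, 0, 0, 0, -0.01, 1],
    [0, 0, 0, 0, 0, -0.01, 1]
  ]
}}

```text
t: 10.3
tool_pos: [0.4576, 0.1943, 0.2025]
tool_rot: [3.133, -0.227, -0.002]
contact_force: [-0.2, 0.2, -1.1]
opening: 0.0165
grip_force: 90.7
```

```bash
python3 - <<'E'
from h import *
goal([.4589,.1946,.203])
d=get_image("top");a=d["img"];b=get_image("scene")["img"]
A=cv2.resize(a[120:280,170:300],None,fx=3,fy=3,interpolation=2);B=cv2.resize(b[70:230,310:440],None,fx=3,fy=3,interpolation=2)
cv2.imwrite("pics/k4.png",np.hstack([A,B]))
E
```

```text
turn [0.0001 0.0004 0.0006] shift [ 0.0041 -0.0016 -0.0017] t 10.3 op 0.016455653748754403 F [-0.2  0.2 -1.1] q [ 0.25 -0.24  1.93  0.    1.45  1.97]
```

View pics/k4.png

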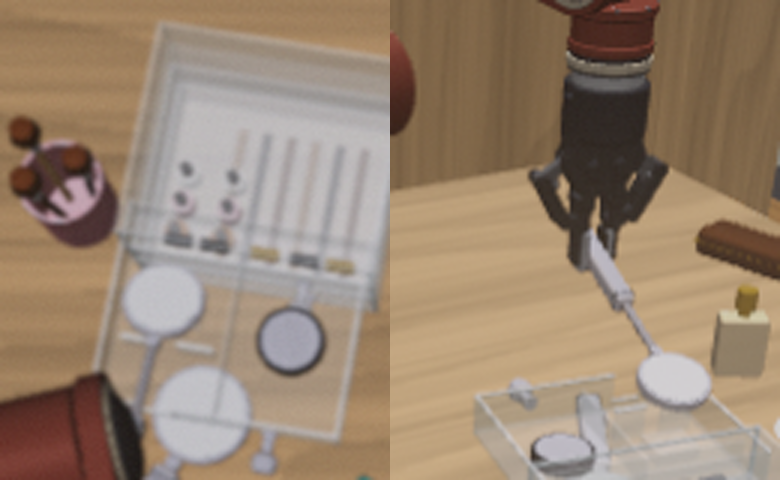

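The mirror is clear of the tray. The force peak during the lift suggests the head dragged on the divider, so I'll triangulate the head to check level and extension.

```bash
python3 - <<'E'
from h import *
T,S=[pickle.load(open(n+".pkl","rb")) for n in("top","scene")]
def tri(ut,us):
    f=lambda X:np.r_[proj(T,X)-ut,proj(S,X)-us].ravel()
    r=least_squares(f,[.6,.17,.2]);return r.x,r.fun.round(1)
print("before",tri([180+145.5/3-.33,150+215.5/3-.33],[310+(671-390)/3-.33,120+283/3-.33]))
X,e=tri([170+164.5/3-.33,120+301/3-.33],[310+(674.5-390)/3-.33,70+380.5/3-.33]);print("after",X,e)
g=np.array([.4576,.1943,.2215]);d=X-[0,0,.005]-g;print(np.linalg.norm(d),np.degrees(np.arcsin(d[2]/np.linalg.norm(d))),np.degrees(np.arctan2(d[1],d[0])))
E
```

```text
before (array([0.6313916 , 0.1700323 , 0.12064377]), array([-0.4, -0.3, -0.5,  0.1]))
after [0.62465851 0.17145142 0.1683606 ] [-0.6 -0.4 -0.8  0.1]
0.1783558035314049 -19.024608906057907 -7.788017690990189
```

The head droops about 18°, because it caught on the divider during the lift. Its distance from the grip is 178 mm, so the handle is still fully extended. I'll pitch the tool about its y axis to level it.

Request:
{"name": "carry_out", "arguments": {
  "rows": [
    [0, 0.015, 0, 0.003, 0, 0, 1],
    [0, 0.04, 0, 0.008, 0, 0, 1],
    [0, 0.065, 0, 0.013, 0, 0, 1],
    [0, 0.085, 0, 0.017, 0, 0, 1],
    [0, 0.1, 0, 0.02, 0, 0, 1]
  ]
}}

```text
t: 10.9
tool_pos: [0.4635, 0.1936, 0.2029]
tool_rot: [3.072, -0.223, 0.489]
contact_force: [0.2, -0.4, -0.5]
opening: 0.0162
grip_force: 90.7
```

Request:
{"name": "carry_out", "arguments": {
  "rows": [
    [0, 0, 0, 0, 0, 0, 1],
    [0, 0, 0, 0, 0, 0, 1],
    [0, 0, 0, 0, 0, 0, 1],
    [0, 0, 0, 0, 0, 0, 1],
    [0, 0, 0, 0, 0, 0, 1]
  ]
}}

```text
t: 11.4
tool_pos: [0.4642, 0.1934, 0.2032]
tool_rot: [3.073, -0.224, 0.486]
contact_force: [0.9, -0.4, -1.0]
opening: 0.0167
grip_force: 90.6
```

```bash
python3 - <<'E'
from h import *
o=get_obs();R=Ro.from_rotvec(o["tool_rot"]).as_matrix();print(o["tool_pos"],R[:,2],"grasp",o["tool_pos"]-.019*R[:,2])
d=get_image("top");a=d["img"];b=get_image("scene")["img"]
A=cv2.resize(a[120:280,170:300],None,fx=3,fy=3,interpolation=2);B=cv2.resize(b[70:230,310:440],None,fx=3,fy=3,interpolation=2)
cv2.imwrite("pics/k5.png",np.hstack([A,B]))
E
```

```text
[0.4642298  0.19340092 0.20321709] [ 0.30551563 -0.04470432 -0.95113707] grasp [0.458425   0.1942503  0.22128869]
```

View pics/k5.png

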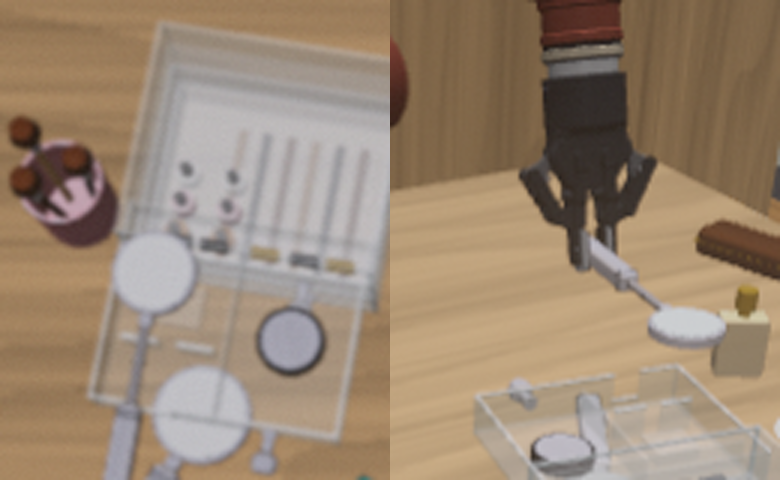

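Ten pictures viewed. The head is now at (155,273) in the top half and (687,327) in the scene half, so I'll triangulate again.

```bash
python3 - <<'E'
from h import *
T,S=[pickle.load(open(n+".pkl","rb")) for n in("top","scene")]
ut=[170+155/3-.33,120+273.5/3-.33];us=[310+(687-390)/3-.33,70+326/3-.33]
X=least_squares(lambda X:np.r_[proj(T,X)-ut,proj(S,X)-us].ravel(),[.6,.17,.2])
print(X.x,X.fun.round(1));g=np.array([.4584,.19425,.2213]);d=X.x-[0,0,.001]-g;n=np.linalg.norm(d);print(n,np.degrees(np.arcsin(d[2]/n)))
E
```

```text
[0.6332404  0.17013402 0.22353883] [-0.6 -0.4 -0.7  0.1]
0.17650008962660368 0.40215518965628483
```

The mirror is level within about 0.5°, extended to 177 mm and 100 mm up. The tray is still out and the compact is in place, so I'm handing in.

```bash
python3 -c "
from station import *
print(get_obs()['t'],finish_job())"
```

```text
the job is handed in; nothing more can be done
11.5 None
```

Handed in at 11.5 s with the top tray at its stop and the mirror at its second stop, held level within about 0.5° and 100 mm above where it lay; the head caught briefly on the divider during the lift, tilting the mirror about 18°, and I levelled it.

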